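Clear down the mobile radio station's table

ROBOT

A 6-joint arm with a two-finger parallel gripper is mounted at the origin on the work surface. World frame = base frame: x ahead of the robot, y to its left, z up, the work surface at z = 0. Lengths are in m, angles in rad, forces in N, time in s.
With the tool pointing down it reaches from about 0.35 to 0.975 m from the base axis. Payload 4.9 kg.
Tool frame: the origin (TCP) lies on the centre line of the jaws, within the pads' length; the fingertips stand 17 mm ahead of it and the grasp point (between the pads) lies 2 mm behind it (ctrl.tcp_to_tips is the x of the fingertips in the tool frame, in m); x points along the fingers, z is the direction in which the jaws open and shut, and the axes are right-handed (so a half turn about x gives the same grasp; the last joint's range is limited). The gripper opens to 85 mm and grips with 20 to 120 N. Pads are 22 mm wide; open, the fingers measure 114 mm over their backs; the gripper's body (76 mm by 85 mm) begins 54 mm behind the grasp point. The pads swing forward as they close: fully open they stand 13 mm farther back than shut.
Start: joints at [1.055, 0.053, 1.613, -0, 1.476, -0.119], TCP at [0.242, 0.576, 0.248] pointing down, gripper open.
Joint ranges: [-3.01, 3.01], [-1.01, 2.22], [0.06, 2.58], [-1.02, 4.17], [0.09, 2.62], [-3.14, 3.14]. Speed limits (rad/s): [2.57, 2.57, 3.14, 3.14, 3.14, 3.14].

INTERFACE

Orientations are given as a rotation vector (axis times angle).
In Python, from station import ctrl, cams, finder gives the robot as it stands.
- The arm moves only by the tool step_arm, never from a script. Its argument "moves" is a list of rows, each a list of 3 entries, a list of its own where there are three numbers: the shift along the tool's x, y, z in cm, then the turn, a rotation vector about the tool's x, y, z in degrees, then the opening, from 0 (shut) to 1 (fully open). A call has exactly 10 rows; each row is the pose to reach, as a shift and turn from the pose measured when the call began, along the tool's axes at that moment; what a row does not reach only later rows make up. A row lasts 1/12 s, in which the tool goes at most 41.7 mm and 7.16 degrees, less where a joint would pass 70% of its speed; a pose out of reach is approached as far as the arm can. A call with a gripper value outside its range is refused whole. The fingers move at their own pace and stop on an object; "grip_force" is the grip in N (left out, the last holds). Time passes only in rows, so rows that repeat a pose let the fingers close, or fill a call up. It gives the time, the measured TCP pose, the force and the opening at its end, in the units of the state.
- ctrl.get_obs(): the state, without advancing time (a new reading comes with each control period).
- cams.get_image(name): name is "side" or "top"; returns a dict with "pixels" (480x640x3 uint8, blue, green, red), "fx", "fy", "cx", "cy" (pixels), "dist_coeffs" ([k1, k2, p1, p2, k3] as OpenCV has them; the pictures are not rectified), "position" and "attitude" of the camera in the world. Camera axes: x right, y up, looking along -z (the intrinsics and any distortion apply to the point x, -y, -z); pixel columns grow to the right and rows downward; lengths in m; the calibration is good to about 2 mm. A picture is of the moment at which its call begins. There is no depth.
- ctrl.finish_job(): hands the job in, once; it reports no verdict.
Trained networks look in the newest picture that a camera, given by its name, has taken for a name from the list of things; names that differ only in an ending like _2 or _b are one class to them, and where a whole thing is asked for, a point or a joint stands for the part that bears it (a point fixed in the world has none). Each returns a list of dicts, best first, with "conf" (0 to 1); they miss things now and then, are a little off and sometimes report something else, mostly with a low value. They report only what shows in the picture. A call takes as long as a camera call. They do not tell look-alikes from the thing itself.
- finder.find_in(camera, name): "at" ([column, row] in pixels, amid what is visible of it).
- finder.regions_of(camera, name): "region" (480x640 bool, what is visible of it) and "at" ([column, row] in pixels, amid what is visible of it).
- finder.tip_of(camera, name): "at" ([column, row] in pixels: a listed point, or the origin of a listed thing).
The state is a dict: "t": time; "q": joint angles; "dq": joint speeds; "effort": joint torques, N m; "tool_pos": TCP position; "tool_rot": TCP orientation; "contact_force": force on the tool from outside, world axes, zero at the start; "wrist_torque": the same for the moment, N m; "opening": finger opening in m.
Only numpy, scipy, OpenCV 4.12 (cv2) and the standard library are available. Lean on these libraries where they do the work, as an engineer would, in place of code of your own. Each camera call takes 0.05 s, during which the arm holds its last target. There are 200 camera calls.

TASK

Clear down the radio table: stand the two battery packs upright in the two-bay tray, one in each bay, and put the two loose metal connectors (the T-piece and the flanged socket) inside the plywood bin. Lay the hand microphone over the spring clip, grille upward and lengthwise between its jaws, and push it straight down until it is fully home on the clip's base.

Things in the scene. Friction and masses are not known exactly. Their poses are not given: they have to be found in the camera images.
- mic_c (a point): hand microphone: a black block with its cord unplugged, lying flat on the table with grille slots on top; 52 mm wide (its x) x 96 mm long (its y) x 30 mm thick (z), about 160 g. The point is its centre, 15 above its underside. Both ends are flat, so it may go into the clip either way round.
- pack1_c (a point): radio battery pack: a black block standing upright, grey band round it, three small brass contacts on top; 30 mm wide (its x) x 56 mm long (its y) x 70 mm tall, about 150 g. The point is its centre, 35 above its underside.
- pack2_c (a point): second battery pack, identical to the first (30 x 56 x 70 mm, point at its centre); either pack may go in either bay.
- tee_c (a point): metal coaxial T-piece lying flat: a round bar 20 mm in diameter and 50 mm long (along its x, flat ends at +-25) with a stem of the same diameter reaching 30 from the bar's axis along its +y; about 70 g. The point is the middle of the bar, 10 above its underside.
- socket_c (a point): metal panel socket standing on its flange: a flange 32 x 32 x 6 mm with an upright barrel 20 in diameter on it, 36 mm tall overall, about 60 g. The point is on the barrel's axis at half height, 18 above its underside. It may lie any way in the bin.
- clip: fixed spring clip (mm): base bar 34 (x) x 170 (y), top 24 above the table (origin at table height, centre); foot 60 x 190 x 4. Two steel jaws on it 90 apart along y, flaring to 106 at their tops, 61 up; each springs outward up to 12. The microphone, long way along y, needs a push of 5 to 15 N; home on the base its centre is 39 up. It overhangs the base 9 per side: fingers closing along x clear it.
- bay_a (a point): centre of the floor of one bay of the fixed grey battery tray (56 x 160 mm outside, long way along its y; floor 4 thick, walls 4, rim 14 above the table). Each bay is 48 (x) x 74 (y) inside, 10 deep. The point is 4 above the table, axes those of the tray. A pack stands in it with its 56 length along y.
- bay_b (a point): centre of the floor of the tray's other bay, 78 mm from bay_a along the tray's y; same size.
- bin: plywood bin for connectors, an open box fixed to the table: 130 (its x) x 170 (its y) mm outside, walls 4, floor 4 thick, rim 35 above the table. Origin at table height under its centre. Both connectors share it.
Not all that is in view belongs to the job. Leave any orange or red look-alike of the part that bears socket_c alone.

How it is judged:
At the end, for the whole second after the job is handed in: One pack upright in each bay (within 15 mm, on its floor, tilt under 0.12 rad); both connectors in the bin, centres below its rim; microphone between the jaws on the clip base (within 12 mm, centre 36 to 43 mm up, long axis within 0.12 rad, level within 0.1 rad); all at rest ((((horizontal distance between pack1_c and bay_a below 0.015 m and z of pack1_c in the frame of bay_a between 0.03 and 0.04 m and angle between pack1_c's own z axis and vertical below 0.12 rad) and (horizontal distance between pack2_c and bay_b below 0.015 m and z of pack2_c in the frame of bay_b between 0.03 and 0.04 m and angle between pack2_c's own z axis and vertical below 0.12 rad)) or ((horizontal distance between pack1_c and bay_b below 0.015 m and z of pack1_c in the frame of bay_b between 0.03 and 0.04 m and angle between pack1_c's own z axis and vertical below 0.12 rad) and (horizontal distance between pack2_c and bay_a below 0.015 m and z of pack2_c in the frame of bay_a between 0.03 and 0.04 m and angle between pack2_c's own z axis and vertical below 0.12 rad))) and x of tee_c in the frame of bin between -0.06 and 0.06 m and y of tee_c in the frame of bin between -0.08 and 0.08 m and z of tee_c in the frame of bin between 0 and 0.035 m and x of socket_c in the frame of bin between -0.06 and 0.06 m and y of socket_c in the frame of bin between -0.08 and 0.08 m and z of socket_c in the frame of bin between 0 and 0.035 m and horizontal distance between mic_c and clip below 0.012 m and z of mic_c in the frame of clip between 0.036 and 0.043 m and angle between the y axis of mic_c and the y axis of clip, either way round below 0.12 rad and angle between mic_c's own z axis and vertical below 0.1 rad and linear speed of each of mic, pack1, pack2, tee, socket below 0.02 m/s); the robot touches nothing.
It also fails if it takes over 120 s, if anything falls off the work surface, if the arm or the gripper's body presses on something with over 40 N, if the wrist force passes 120 N, or if a joint passes its speed limit or range.

## Working session

There is one attempt and no reset: what is moved stays moved. The work goes in short steps, Python scripts to look and compute and a tool call to move; the robot and the scene stay as the last step left them, time stands still between calls to the robot, and variables do not carry over. Pictures are saved under pics/ and viewed, on a budget of 14 in all, crops included, one or two more only if the job needs it, and the job is handed in when it is done.

Besides the shell and the picture viewer there is one more tool, called after "Request:" as name(argument=value, ...), one argument or row to a line, values as JSON. step_arm: Moves the arm, as the interface text tells. Its arguments: {"type":"object","properties":{"moves":{"type":"array"},"grip_force":{"type":"number"}},"required":["moves"]}

```bash
ls; mkdir -p pics; cat > h.py <<'E'
import numpy as np, cv2
from scipy.spatial.transform import Rotation as R
from station import ctrl, cams, finder
def rot(a):
    a=np.array(a,float)
    return a if a.shape==(3,3) else (R.from_rotvec(a).as_matrix() if a.size==3 else R.from_quat(a).as_matrix())
def ray(im,px):
    K=np.array([[im['fx'],0,im['cx']],[0,im['fy'],im['cy']],[0,0,1]])
    u=cv2.undistortPoints(np.array(px,float).reshape(-1,1,2),K,np.array(im['dist_coeffs'],float)).reshape(-1,2)
    d=np.c_[u[:,0],-u[:,1],-np.ones(len(u))]@rot(im['attitude']).T
    return np.array(im['position'],float),d
def atz(im,px,z):
    o,d=ray(im,px); return o+d*((z-o[2])/d[:,2])[:,None]
def proj(im,P):
    K=np.array([[im['fx'],0,im['cx']],[0,im['fy'],im['cy']],[0,0,1]])
    p=(np.array(P,float).reshape(-1,3)-im['position'])@rot(im['attitude'])
    p=p*[1,-1,-1]
    return cv2.projectPoints(p.reshape(-1,1,3),np.zeros(3),np.zeros(3),K,np.array(im['dist_coeffs'],float))[0].reshape(-1,2)
E
python3 - <<'E'
from h import *
print(ctrl.get_obs(), ctrl.tcp_to_tips)
for c in ['top','side']:
    im=cams.get_image(c); cv2.imwrite(f'pics/{c}0.png',im['pixels'])
    print(c,im['position'],im['attitude'],im['fx'],im['dist_coeffs'])
    for n,z in [('mic_c',.015),('pack1_c',.035),('tee_c',.01),('socket_c',.018),('clip',0),('bay_a',.004),('bin',0)]:
        for t in finder.tip_of(c,n)[:4]: print(n,'tip',np.round(t['at'],1),round(t['conf'],2),atz(im,t['at'],z)[0].round(3))
E
```

```text
pics
{'t': 0.0, 'q': array([ 1.05504551e+00,  5.33737361e-02,  1.61431602e+00, -1.14226849e-05,
        1.47601425e+00, -1.18989948e-01]), 'dq': array([-0.00062887,  0.00050921, -0.00096995, -0.00032839, -0.00123954,
        0.00011335]), 'effort': array([ 2.52381113e-03, -3.93672538e+01, -3.70187545e+01,  1.09624502e-04,
        6.94248243e-03,  2.72860561e-06]), 'tool_pos': array([0.24121845, 0.57592304, 0.24703938]), 'tool_rot': array([-0.91321039,  1.37309725,  0.91162462]), 'contact_force': array([-0.38194294,  0.16460371,  0.04622421]), 'wrist_torque': array([-0.04270072,  0.04722924,  0.02542039]), 'opening': 0.08544755071066594} 0.017
top [0.31654286 0.00964449 1.08221848] [ 0.10411245 -0.12985214 -1.57821203] 499.2278477174922 [-0.00737296  0.          0.          0.          0.        ]
pack1_c tip [236.  258.2] 0.75 [0.437 0.154 0.035]
tee_c tip [462.4 258.2] 0.6 [ 0.435 -0.333  0.01 ]
socket_c tip [406.3 303.6] 0.7 [ 0.338 -0.205  0.018]
socket_c tip [390.5 258.8] 0.5 [ 0.434 -0.175  0.018]
socket_c tip [349.7 277.8] 0.49 [ 0.394 -0.086  0.018]
clip tip [195.9 177.4] 0.7 [0.623 0.25  0.   ]
bay_a tip [431.6 174.6] 0.98 [ 0.624 -0.276  0.004]
bay_a tip [397.  180.9] 0.84 [ 0.61  -0.198  0.004]
bin tip [307.  185.8] 0.77 [0.601 0.003 0.   ]
side [ 0.41552484 -0.73706259  0.80327625] [ 0.77845475 -0.04781493 -0.08123832] 530.7729179098126 [0.0449134 0.        0.        0.        0.       ]
mic_c tip [294.5 150.3] 0.66 [0.446 0.35  0.015]
pack1_c tip [288.7 192.8] 0.69 [0.425 0.165 0.035]
tee_c tip [306.  406.6] 0.64 [ 0.431 -0.331  0.01 ]
socket_c tip [340.1 345.8] 0.9 [ 0.497 -0.228  0.018]
socket_c tip [250.7 337.2] 0.79 [ 0.343 -0.198  0.018]
socket_c tip [283.  284.3] 0.64 [ 0.403 -0.082  0.018]
socket_c tip [301.  321.4] 0.54 [ 0.432 -0.171  0.018]
clip tip [369.9 182.8] 0.89 [0.619 0.228 0.   ]
bay_a tip [403.  328.6] 0.72 [ 0.616 -0.192  0.004]
bin tip [379.2 253.8] 0.86 [ 0.604 -0.002  0.   ]
```

View pics/top0.png

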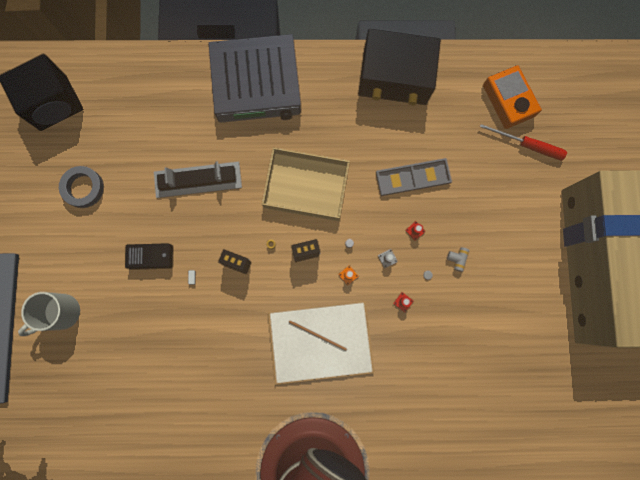

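View pics/side0.png

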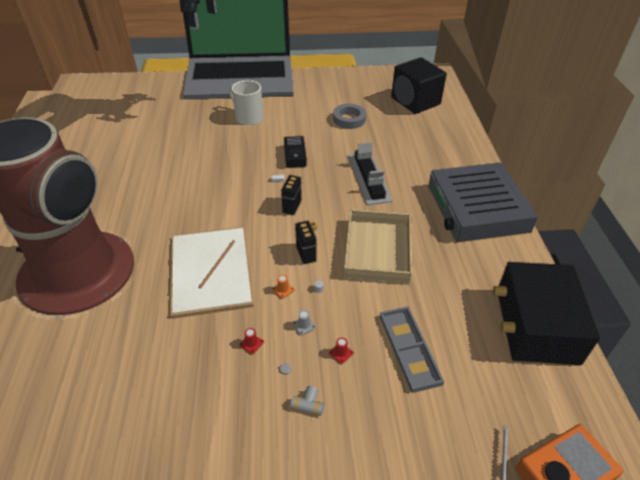

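Top view: mic (149,256), packs (235,261) and (306,250), grey socket (388,258) among red and orange look-alikes, T-piece (458,259), clip (198,179), bin (306,185), tray (413,177). The side view agrees. Next I'll fit the outlines in both cameras to get the poses.

```bash
cat > fit.py <<'E'
from h import *
from scipy.optimize import minimize
def box(w,l,h,z0=0,y0=0):
    return np.array([[sx*w/2,y0+sy*l/2,z] for sx in(-1,1) for sy in(-1,1) for z in(z0,z0+h)])
a=np.linspace(0,2*np.pi,16,endpoint=False); c,s=.01*np.cos(a),.01*np.sin(a)
tee=np.vstack([np.c_[0*c+e,c,.01+s] for e in(-.025,.025)]+[np.c_[c,0*c+.03,.01+s]])
sock=np.vstack([box(.032,.032,.006)]+[np.c_[c,s,0*c+.036]])
clip=np.vstack([box(.06,.19,.004),box(.034,.17,.02,.004),box(.02,.106,.057,.004)])
M={'mic':('mic_c',box(.052,.096,.03)),'pack1':('pack1_c',box(.03,.056,.07)),'tee':('tee_c',tee),'socket':('socket_c',sock),
 'clip':('clip',clip),'tray':('bay_a',box(.056,.16,.014)),'bin':('bin',box(.13,.17,.035))}
def hull(p): return cv2.convexHull(np.float32(p))
def fit(P,obs,x0,yaws=np.arange(0,180,15)):
    hs=[(im,hull(np.argwhere(m)[:,::-1])) for im,m in obs]
    def cost(v):
        ca,sa=np.cos(v[2]),np.sin(v[2])
        W=P@np.array([[ca,sa,0],[-sa,ca,0],[0,0,1]])+[v[0],v[1],0]; J=0
        for im,h in hs:
            q=hull(proj(im,W)); i=cv2.intersectConvexConvex(q,h)[0]
            J+=1-i/(cv2.contourArea(q)+cv2.contourArea(h)-i)
        return J/len(hs)
    r=[]
    for y in yaws:
        o=minimize(cost,[*x0,np.radians(y)],method='Nelder-Mead',options=dict(initial_simplex=np.array([[*x0,np.radians(y)]]*4)+np.vstack([np.zeros(3),np.diag([.01,.01,.15])]),xatol=1e-4,fatol=1e-4))
        r.append((o.fun,o.x))
    return min(r,key=lambda t:t[0])
def largest(m):
    n,l,st,_=cv2.connectedComponentsWithStats(np.uint8(m)); return l==1+np.argmax(st[1:,4])
E
cat > m.py <<'E'
from fit import *
G={'mic':[(.437,.34)],'pack1':[(.425,.16),(.455,.01)],'tee':[(.433,-.332)],'socket':[(.432,-.173)],'clip':[(.62,.24)],'tray':[(.62,-.235)],'bin':[(.602,0)]}
I={c:cams.get_image(c) for c in('top','side')}
for k,g in G.items():
    n,P=M[k]; zc=P[:,2].max()/2
    reg={c:finder.regions_of(c,n) for c in I}
    for x0 in g:
        obs=[];txt=''
        for c in I:
            e=proj(I[c],[[*x0,zc]])[0]
            b=[(np.hypot(*(np.array(r['at'])-e)),r) for r in reg[c]]
            if b:
                d,r=min(b,key=lambda t:t[0]); txt+=f' {c}:{d:.0f}px conf{r["conf"]:.2f} n{r["region"].sum()}'
                if d<25: obs.append((I[c],largest(r['region'])))
        if not obs: print(k,x0,'none',txt);continue
        yaws=np.arange(0,360,20) if k=='tee' else np.arange(0,180,20)
        f,v=fit(P,obs,x0,yaws); txt2=' '.join(str(fit(P,[o],x0,yaws)[1].round(3)) for o in obs)
        print(k,'iou',round(1-f,3),v[:2].round(4),'yaw',round(np.degrees(v[2]),1),txt,'single',txt2)
E
python3 m.py
```

```text
mic iou 0.921 [0.4461 0.3423] yaw 0.9  top:3px conf0.63 n1240 side:4px conf0.95 n665 single [0.445 0.342 0.001] [0.447 0.35  3.165]
pack1 iou 0.888 [0.4292 0.1562] yaw 158.1  top:4px conf0.74 n485 side:2px conf0.86 n678 single [0.428 0.155 2.745] [0.431 0.161 2.799]
pack1 (0.455, 0.01) none  top:69px conf0.74 n485 side:52px conf0.86 n678
tee iou 0.875 [ 0.433  -0.3285] yaw -19.3  top:4px conf0.82 n294 side:7px conf0.70 n577 single [ 0.434 -0.33  -0.256] [ 0.433 -0.328  5.941]
socket iou 0.914 [ 0.4369 -0.1702] yaw 115.2  top:2px conf0.56 n236 side:4px conf0.84 n359 single [ 0.436 -0.17   2.02 ] [ 0.438 -0.17   0.373]
clip iou 0.91 [0.62  0.246] yaw 187.1  top:5px conf0.83 n2420 side:9px conf0.87 n1491 single [0.617 0.245 3.254] [0.621 0.25  0.126]
tray iou 0.969 [ 0.6186 -0.2334] yaw 10.1  top:2px conf0.61 n1846 side:3px conf0.87 n2901 single [ 0.619 -0.234  3.321] [ 0.619 -0.233  3.306]
bin iou 0.971 [0.6003 0.0052] yaw 169.2  top:4px conf0.77 n4802 side:4px conf0.97 n4764 single [0.6   0.005 2.954] [0.602 0.008 2.949]
```

```bash
cat > plan.py <<'E'
# usage: plan.py x,y,z,jawyaw ...  chained tool-frame shifts (cm) and turns (deg), tool down
import sys
from h import *
o=ctrl.get_obs(); p=o['tool_pos']; A=rot(o['tool_rot'])
print('t',round(o['t'],2),'tcp',p.round(4),'xaxis',A[:,0].round(3),'jawyaw',np.degrees(np.arctan2(A[1,2],A[0,2])).round(2),'q6',round(o['q'][5],2),'open',round(o['opening'],4),'F',o['contact_force'].round(1))
for a in sys.argv[1:]:
    x,y,z,w=map(float,a.split(','))
    best=None
    for k in(0,180):
        t=np.radians(w+k); X=np.array([0,0,-1.]);Z=np.array([np.cos(t),np.sin(t),0]);B=np.c_[X,np.cross(Z,X),Z]
        rv=R.from_matrix(A.T@B).as_rotvec(degrees=True)
        if best is None or np.linalg.norm(rv)<np.linalg.norm(best[0]): best=(rv,B)
    print(a,'shift',((np.array([x,y,z])-p)@A*100).round(2),'turn',best[0].round(2))
    p=np.array([x,y,z]);A=best[1]
E
python3 plan.py .445,.344,.13,1 .445,.344,.025,1 .445,.344,.16,1 .62,.247,.16,7
python3 - <<'E'
from fit import *
I={c:cams.get_image(c) for c in('top','side')}
for c in I:
    for n in('pack1_c','pack2_c'):
        for r in finder.regions_of(c,n): print(c,n,r['at'],round(r['conf'],2),r['region'].sum())
obs=[]
for c in I:
    # dark blob near expected
    g=I[c]['pixels'].max(2); e=proj(I[c],[[.455,.015,.035]])[0].astype(int)
    m=np.zeros(g.shape,np.uint8); m[e[1]-32:e[1]+32,e[0]-32:e[0]+32]=1
    k=largest(cv2.morphologyEx(np.uint8((g<62)&(m>0)),cv2.MORPH_CLOSE,np.ones((7,7))))
    print(c,e,k.sum()); obs.append((I[c],k))
for o in (obs,obs[:1],obs[1:]):
    f,v=fit(M['pack1'][1],o,(.45,.015)); print(1-f,v[:2],np.degrees(v[2]))
E
```

```text
t 1.6 tcp [0.2415 0.5764 0.2483] xaxis [ 0.  0. -1.] jawyaw 67.26 q6 -0.12 open 0.0852 F [-0.3  0.7 -0.5]
.445,.344,.13,1 shift [ 11.83 -27.75 -13.57] turn [66.26  0.   -0.  ]
.445,.344,.025,1 shift [10.5  0.   0. ] turn [0. 0. 0.]
.445,.344,.16,1 shift [-13.5   0.    0. ] turn [0. 0. 0.]
.62,.247,.16,7 shift [  0.   -10.    17.33] turn [-6.  0.  0.]
top pack1_c [236.8, 260.3] 0.61 449
top pack2_c [305.9, 249.5] 0.71 454
side pack1_c [288.8, 192.4] 0.77 643
top [302 248] 386
side [306 240] 681
0.8041821789233448 [0.45150063 0.00842955] 5.616145509758473
0.7596165293044161 [0.44835798 0.01011586] 12.468364735618028
0.8546150781055949 [0.45153766 0.00885075] 5.598110360550704
```

Request:
step_arm(
  moves=[
    [[4,-15,-7],[20,0,0],1],
    [[6,-28,-13.6],[66.3,0,0],1],
    [[9,-28,-13.6],[66.3,0,0],1],
    [[11.8,-28,-13.6],[66.3,0,0],1],
    [[11.8,-28,-13.6],[66.3,0,0],1],
    [[11.8,-28,-13.6],[66.3,0,0],1],
    [[11.8,-28,-13.6],[66.3,0,0],1],
    [[11.8,-28,-13.6],[66.3,0,0],1],
    [[11.8,-28,-13.6],[66.3,0,0],1],
    [[11.8,-28,-13.6],[66.3,0,0],1],
  ],
)

```text
t: 2.73
tool_pos: [0.4478, 0.3403, 0.1285]
tool_rot: [-0.008, 1.573, 0.005]
contact_force: [-0.5, 0.8, 0.3]
opening: 0.0853
```

```bash
python3 plan.py .446,.345,.13,1; python3 - <<'E'
from h import *
for c in('top','side'):
    im=cams.get_image(c)['pixels']; cv2.imwrite(f'pics/{c}1.png',im)
    if c=='top': A=cv2.resize(im[140:340,80:280],(400,400))
    else: B=cv2.resize(im[80:280,200:400],(400,400))
cv2.imwrite('pics/c1.png',np.hstack([A,B]))
E
```

```text
t 2.73 tcp [0.4478 0.3403 0.1285] xaxis [-0.003 -0.002 -1.   ] jawyaw 0.46 q6 0.51 open 0.0853 F [-0.5  0.8  0.3]
.446,.345,.13,1 shift [-0.15  0.47 -0.18] turn [-0.54 -0.15  0.09]
```

View pics/c1.png

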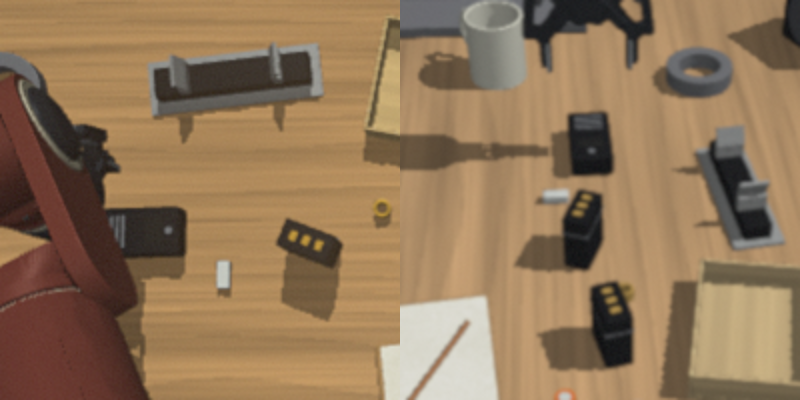

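Request:
step_arm(
  moves=[
    [[3,0.4,-0.2],[-0.5,0,0],1],
    [[7,0.4,-0.2],[-0.5,0,0],1],
    [[9.5,0.4,-0.2],[-0.5,0,0],1],
    [[10.6,0.4,-0.2],[-0.5,0,0],1],
    [[10.6,0.4,-0.2],[-0.5,0,0],1],
    [[10.6,0.4,-0.2],[-0.5,0,0],1],
    [[10.6,0.4,-0.2],[-0.5,0,0],0.3],
    [[10.6,0.4,-0.2],[-0.5,0,0],0.3],
    [[10.6,0.4,-0.2],[-0.5,0,0],0.3],
    [[10.6,0.4,-0.2],[-0.5,0,0],0.3],
  ],
  grip_force=70,
)

```text
t: 3.67
tool_pos: [0.4473, 0.3471, 0.0266]
tool_rot: [-0.018, 1.567, 0.021]
contact_force: [-0.6, -0.1, 4.6]
opening: 0.0507
```

Request:
step_arm(
  moves=[
    [[-1,0,0],[0,0,0],0],
    [[-4,0,0],[0,0,0],0],
    [[-8,0,0],[0,0,0],0],
    [[-12,0,0],[0,0,0],0],
    [[-13,-2,4],[-4,0,0],0],
    [[-13,-4,8],[-6,0,0],0],
    [[-13,-6,12],[-6,0,0],0],
    [[-13,-8,14],[-6,0,0],0],
    [[-13,-8,14],[-6,0,0],0],
    [[-13,-8,14],[-6,0,0],0],
  ],
)

```text
t: 4.5
tool_pos: [0.5898, 0.2688, 0.1574]
tool_rot: [-0.097, 1.565, 0.101]
contact_force: [-0.3, -0.2, -2.4]
opening: 0.0506
```

```bash
python3 plan.py .619,.247,.13,7; python3 - <<'E'
from h import *
im=cams.get_image('side');P=im['pixels']; 
T=cams.get_image('top')['pixels'];cv2.imwrite('pics/c2.png',np.hstack([cv2.resize(T[80:280,120:320],(400,400)),cv2.resize(P[70:270,270:470],(400,400))]))
E
```

```text
t 4.5 tcp [0.5898 0.2688 0.1574] xaxis [ 0.003  0.002 -1.   ] jawyaw 7.23 q6 0.19 open 0.0506 F [-0.3 -0.2 -2.4]
.619,.247,.13,7 shift [ 2.75 -2.54  2.61] turn [ 0.23  0.22 -0.11]
```

View pics/c2.png

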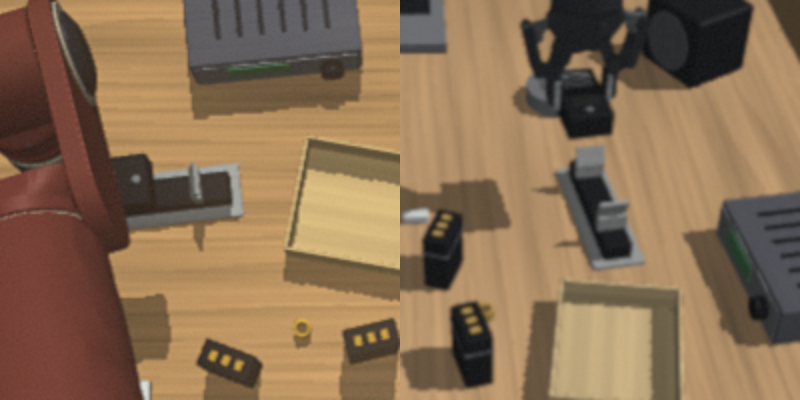

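The mic hangs level in the gripper. I'll overlay the models on the pictures to trim the clip pose and the mic's offset in the grip.

```bash
cat > ov.py <<'E'
from fit import *
def draw(img,im,P,x,y,yaw,dz,s,o,col):
    a=np.radians(yaw);W=P@np.array([[np.cos(a),np.sin(a),0],[-np.sin(a),np.cos(a),0],[0,0,1]])+[x,y,dz]
    q=(proj(im,W)-o+.5)*s
    for i in range(len(P)):
        for j in range(i):
            if (np.abs(P[i]-P[j])>1e-6).sum()==1: cv2.line(img,*[tuple(int(v) for v in np.round(q[k]*8)) for k in(i,j)],col,1,cv2.LINE_AA,3)
E
python3 - <<'E'
from ov import *
o=ctrl.get_obs();t=o['tool_pos']; out=[]
for c,(u,v),n in(('top',(140,140),(130,100)),('side',(330,90),(100,130))):
    im=cams.get_image(c); p0=cv2.imread(f'pics/{c}0.png')
    s=4 if c=='top' else 4
    A=cv2.resize(im['pixels'][v:v+n[1],u:u+n[0]],None,fx=s,fy=s,interpolation=cv2.INTER_CUBIC)
    B=cv2.resize(p0[v:v+n[1],u:u+n[0]],None,fx=s,fy=s,interpolation=cv2.INTER_CUBIC)
    draw(A,im,box(.052,.096,.03),t[0],t[1],7.2,t[2]-.0266,s,(u,v),(0,255,0))
    C=B
    draw(C,im,box(.06,.19,.004),.619,.247,7,0,s,(u,v),(0,255,0))
    draw(C,im,box(.02,.106,.001,.06),.619,.247,7,0,s,(u,v),(0,0,255))
    out.append(np.hstack([A,C]) if c=='side' else np.hstack([A,C]))
a,b=out; h=max(a.shape[1],b.shape[1])
cv2.imwrite('pics/o1.png',cv2.resize(a,(800,int(a.shape[0]*800/a.shape[1])))) 
cv2.imwrite('pics/o2.png',b[:, :800])
E
```

```text
(no output)
```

View pics/o1.png

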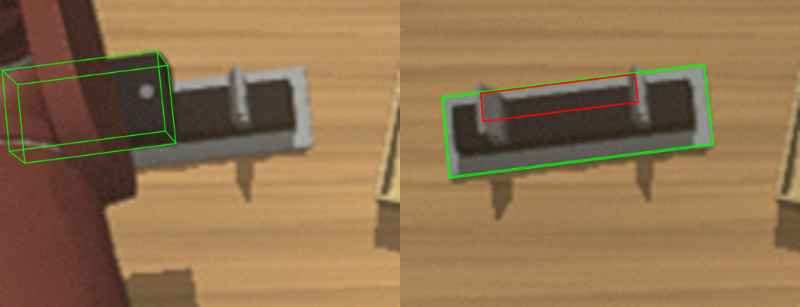

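View pics/o2.png

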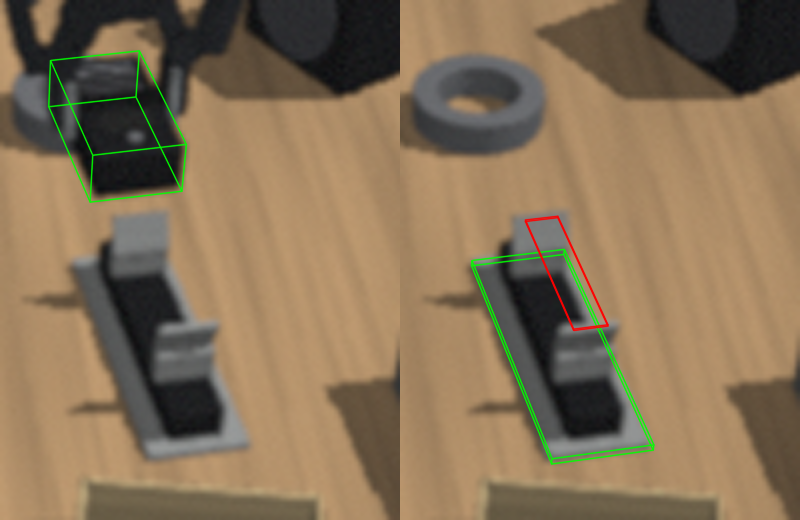

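Request:
step_arm(
  moves=[
    [[0,-1.2,1.3],[0.2,0.2,-0.1],0],
    [[0,-2.4,2.6],[0.2,0.2,-0.1],0],
    [[1,-2.4,2.6],[0.2,0.2,-0.1],0],
    [[2,-2.4,2.6],[0.2,0.2,-0.1],0],
    [[3,-2.4,2.6],[0.2,0.2,-0.1],0],
    [[4.5,-2.4,2.6],[0.2,0.2,-0.1],0],
    [[4.5,-2.4,2.6],[0.2,0.2,-0.1],0],
    [[4.5,-2.4,2.6],[0.2,0.2,-0.1],0],
    [[4.5,-2.4,2.6],[0.2,0.2,-0.1],0],
    [[4.5,-2.4,2.6],[0.2,0.2,-0.1],0],
  ],
  grip_force=90,
)

```text
t: 5.53
tool_pos: [0.6169, 0.251, 0.1127]
tool_rot: [-0.1, 1.568, 0.1]
contact_force: [1.4, 0.3, -0.7]
opening: 0.0498
```

Request:
step_arm(
  moves=[
    [[1,-0.3,0.2],[0,0,0],0],
    [[2,-0.3,0.2],[0,0,0],0],
    [[3,-0.3,0.2],[0,0,0],0],
    [[3.7,-0.3,0.2],[0,0,0],0],
    [[4.3,-0.3,0.2],[0,0,0],0],
    [[4.8,-0.3,0.2],[0,0,0],0],
    [[5.3,-0.3,0.2],[0,0,0],0],
    [[5.8,-0.3,0.2],[0,0,0],0],
    [[6.2,-0.3,0.2],[0,0,0],0],
    [[6.2,-0.3,0.2],[0,0,0],0],
  ],
)

```text
t: 6.37
tool_pos: [0.6194, 0.2483, 0.0508]
tool_rot: [-0.1, 1.568, 0.1]
contact_force: [-0.9, 0.3, 2.9]
opening: 0.0503
```

Request:
step_arm(
  moves=[
    [[0.1,0,0],[0,0,0],0],
    [[0.2,0,0],[0,0,0],0],
    [[0.3,0,0],[0,0,0],0],
    [[0.3,0,0],[0,0,0],0],
    [[0.3,0,0],[0,0,0],0],
    [[0.3,0,0],[0,0,0],0],
    [[0.3,0,0],[0,0,0],0],
    [[0.3,0,0],[0,0,0],0],
    [[0.3,0,0],[0,0,0],0],
    [[0.3,0,0],[0,0,0],0],
  ],
)

```text
t: 7.2
tool_pos: [0.6195, 0.2484, 0.0507]
tool_rot: [-0.1, 1.569, 0.1]
contact_force: [-8.5, -2.4, 16.9]
opening: 0.0498
```

```bash
python3 - <<'E'
from ov import *
for c,(u,v),n in(('top',(140,140),(130,100)),('side',(330,90),(100,100))):
    im=cams.get_image(c); s=4 
    A=cv2.resize(im['pixels'][v:v+n[1],u:u+n[0]],None,fx=s,fy=s,interpolation=cv2.INTER_CUBIC)
    if c=='top': T=A
    else: S=A
cv2.imwrite('pics/o3.png',cv2.resize(np.hstack([T,S]),(800,348)))
E
```

```text
(no output)
```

View pics/o3.png

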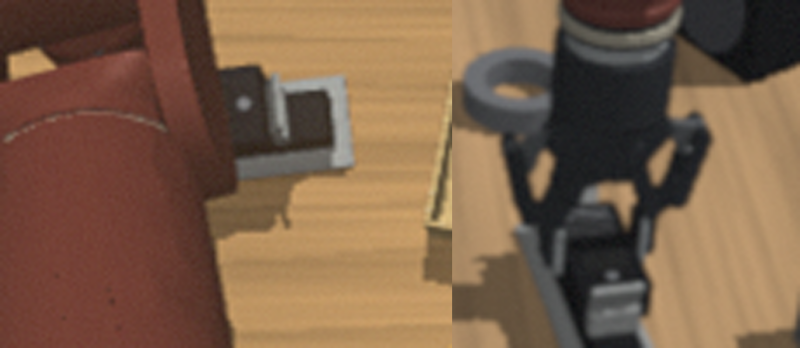

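Request:
step_arm(
  moves=[
    [[-0.05,0,0],[0,0,0],1],
    [[-0.05,0,0],[0,0,0],1],
    [[-0.05,0,0],[0,0,0],1],
    [[-0.05,0,0],[0,0,0],1],
    [[-2,0,0],[0,0,0],1],
    [[-5,0,0],[0,0,0],1],
    [[-9,0,0],[0,0,0],1],
    [[-12,0,0],[0,0,0],1],
    [[-13,0,0],[0,0,0],1],
    [[-13,0,0],[0,0,0],1],
  ],
)

```text
t: 8.13
tool_pos: [0.6217, 0.2489, 0.185]
tool_rot: [-0.099, 1.561, 0.101]
contact_force: [0.6, 0.1, 0.4]
opening: 0.0854
```

```bash
python3 plan.py .429,.156,.14,158 .429,.156,.05,158 .429,.156,.17,158 .6317,-.157,.17,10 .6317,-.157,.055,10
```

```text
t 8.13 tcp [0.6217 0.2489 0.185 ] xaxis [ 0.007  0.002 -1.   ] jawyaw 7.3 q6 0.14 open 0.0854 F [0.6 0.1 0.4]
.429,.156,.14,158 shift [  4.35  -6.77 -20.33] turn [29.3   0.38 -0.15]
.429,.156,.05,158 shift [9. 0. 0.] turn [0. 0. 0.]
.429,.156,.17,158 shift [-12.   0.   0.] turn [0. 0. 0.]
.6317,-.157,.17,10 shift [  0.   -21.43  30.52] turn [-32.   0.   0.]
.6317,-.157,.055,10 shift [11.5  0.   0. ] turn [0. 0. 0.]
```

Request:
step_arm(
  moves=[
    [[0,-1.3,-4],[7,0.4,-0.1],1],
    [[0,-2.6,-8],[14,0.4,-0.1],1],
    [[0,-4,-12],[21,0.4,-0.1],1],
    [[1,-5.3,-16],[29.3,0.4,-0.1],1],
    [[3,-6.8,-20.3],[29.3,0.4,-0.1],1],
    [[4.3,-6.8,-20.3],[29.3,0.4,-0.1],1],
    [[4.3,-6.8,-20.3],[29.3,0.4,-0.1],1],
    [[4.3,-6.8,-20.3],[29.3,0.4,-0.1],1],
    [[4.3,-6.8,-20.3],[29.3,0.4,-0.1],1],
    [[4.3,-6.8,-20.3],[29.3,0.4,-0.1],1],
  ],
)

```text
t: 8.97
tool_pos: [0.4309, 0.1562, 0.1416]
tool_rot: [0.302, 1.549, -0.3]
contact_force: [0.7, 0.4, 0.5]
opening: 0.0856
```

```bash
python3 plan.py .429,.156,.05,158 .429,.156,.17,158 .6251,-.2725,.17,10 .6251,-.2725,.055,10
python3 - <<'E'
from fit import *
I={c:cams.get_image(c) for c in('top','side')}
for n,x0 in(('pack2_c',(.452,.009)),('mic_c',(.619,.248)),('tee_c',(.433,-.33))):
    obs=[]
    for c in I:
        e=proj(I[c],[[*x0,.035]])[0]
        for r in finder.regions_of(c,n):
            print(n,c,np.round(r['at']),r['region'].sum(),round(r['conf'],2))
            if np.hypot(*(r['at']-e))<12: obs.append((I[c],largest(r['region'])))
    if n=='pack2_c' and obs:
        for o in [obs]+[[q] for q in obs]: f,v=fit(M['pack1'][1],o,x0); print(1-f,v[:2],np.degrees(v[2]))
E
```

```text
t 8.97 tcp [0.4309 0.1562 0.1416] xaxis [ 0.001  0.001 -1.   ] jawyaw -21.98 q6 0.57 open 0.0856 F [0.7 0.4 0.5]
.429,.156,.05,158 shift [ 9.16 -0.11 -0.18] turn [ 0.02  0.05 -0.1 ]
.429,.156,.17,158 shift [-12.   0.   0.] turn [0. 0. 0.]
.6251,-.2725,.17,10 shift [  0.   -32.38  34.23] turn [-32.   0.   0.]
.6251,-.2725,.055,10 shift [11.5  0.   0. ] turn [0. 0. 0.]
pack2_c top [306. 251.] 467 0.87
pack2_c side [308. 243.] 786 0.57
0.8926832689160853 [0.45249587 0.00795944] 192.2869161678407
0.908525683767046 [0.45075831 0.00733366] 191.05452718414745
0.9212931407978964 [0.45325394 0.009827  ] 12.02109469741383
mic_c top [193. 175.] 1187 0.73
mic_c side [368. 160.] 648 0.82
tee_c top [460. 256.] 316 0.61
tee_c side [307. 405.] 558 0.93
```

Request:
step_arm(
  moves=[
    [[3,-0.1,-0.2],[0,0,0],1],
    [[6,-0.1,-0.2],[0,0,0],1],
    [[8.2,-0.1,-0.2],[0,0,0],1],
    [[9.2,-0.1,-0.2],[0,0,0],1],
    [[9.2,-0.1,-0.2],[0,0,0],1],
    [[9.2,-0.1,-0.2],[0,0,0],0],
    [[9.2,-0.1,-0.2],[0,0,0],0],
    [[9.2,-0.1,-0.2],[0,0,0],0],
    [[9.2,-0.1,-0.2],[0,0,0],0],
    [[9.2,-0.1,-0.2],[0,0,0],0],
  ],
  grip_force=60,
)

```text
t: 10.2
tool_pos: [0.4286, 0.156, 0.0504]
tool_rot: [0.303, 1.547, -0.299]
contact_force: [1.0, 0.7, -0.5]
opening: 0.0294
```

Request:
step_arm(
  moves=[
    [[0,0,0],[0,0,0],0],
    [[0,0,0],[0,0,0],0],
    [[-2,0,0],[0,0,0],0],
    [[-6,0,0],[0,0,0],0],
    [[-10,0,0],[0,0,0],0],
    [[-14,0,0],[0,0,0],0],
    [[-15,0,0],[0,0,0],0],
    [[-15,0,0],[0,0,0],0],
    [[-15,0,0],[0,0,0],0],
    [[-15,0,0],[0,0,0],0],
  ],
)

```text
t: 11.03
tool_pos: [0.4267, 0.1555, 0.1976]
tool_rot: [0.301, 1.551, -0.301]
contact_force: [0.4, -0.8, -2.5]
opening: 0.0294
```

```bash
python3 plan.py .6251,-.2725,.19,10 .6251,-.2725,.055,10
```

```text
t 11.03 tcp [0.4267 0.1555 0.1976] xaxis [-0.001  0.001 -1.   ] jawyaw -21.99 q6 0.57 open 0.0294 F [ 0.4 -0.8 -2.5]
.6251,-.2725,.19,10 shift [  0.7  -32.26  34.43] turn [-3.199e+01 -9.000e-02 -3.000e-02]
.6251,-.2725,.055,10 shift [13.5  0.   0. ] turn [0. 0. 0.]
```

Request:
step_arm(
  moves=[
    [[0,-2.5,2.6],[-4,0,0],0],
    [[0,-5,5.3],[-8,0,0],0],
    [[0,-7.7,8.2],[-12,0,0],0],
    [[0,-10.5,11.2],[-16,0,0],0],
    [[0,-13.3,14.2],[-20,0,0],0],
    [[0,-16.1,17.2],[-24,0,0],0],
    [[0,-18.9,20.2],[-28,0,0],0],
    [[0,-21.7,23.1],[-32,0,0],0],
    [[0,-24.3,26],[-32,0,0],0],
    [[0,-26,28],[-32,0,0],0],
  ],
)

```text
t: 11.87
tool_pos: [0.5881, -0.1932, 0.1929]
tool_rot: [-0.133, 1.573, 0.138]
contact_force: [-0.8, -0.6, -0.5]
opening: 0.0293
```

```bash
python3 plan.py .6251,-.2725,.10,10 .6251,-.2725,.055,10
```

```text
t 11.87 tcp [ 0.5881 -0.1932  0.1929] xaxis [-0.007  0.002 -1.   ] jawyaw 9.89 q6 -0.61 open 0.0293 F [-0.8 -0.6 -0.5]
.6251,-.2725,.10,10 shift [ 9.25 -8.48  2.34] turn [-0.11 -0.36 -0.2 ]
.6251,-.2725,.055,10 shift [4.5 0.  0. ] turn [0. 0. 0.]
```

Request:
step_arm(
  moves=[
    [[0,-4,1.1],[-0.1,-0.4,-0.2],0],
    [[1,-8,2.2],[-0.1,-0.4,-0.2],0],
    [[3,-8.5,2.3],[-0.1,-0.4,-0.2],0],
    [[6,-8.5,2.3],[-0.1,-0.4,-0.2],0],
    [[9.2,-8.5,2.3],[-0.1,-0.4,-0.2],0],
    [[9.2,-8.5,2.3],[-0.1,-0.4,-0.2],0],
    [[9.2,-8.5,2.3],[-0.1,-0.4,-0.2],0],
    [[9.2,-8.5,2.3],[-0.1,-0.4,-0.2],0],
    [[9.2,-8.5,2.3],[-0.1,-0.4,-0.2],0],
    [[9.2,-8.5,2.3],[-0.1,-0.4,-0.2],0],
  ],
)

```text
t: 12.7
tool_pos: [0.6262, -0.2733, 0.1034]
tool_rot: [-0.139, 1.562, 0.135]
contact_force: [0.2, -0.1, -1.8]
opening: 0.0293
```

```bash
python3 plan.py .6251,-.2725,.055,10; python3 - <<'E'
from ov import *
o=ctrl.get_obs();t=o['tool_pos'];L=[]
for c,(u,v),n in(('top',(360,130),(110,100)),('side',(370,280),(90,110))):
    im=cams.get_image(c); s=4
    A=cv2.resize(im['pixels'][v:v+n[1],u:u+n[0]],None,fx=s,fy=s,interpolation=cv2.INTER_CUBIC)
    draw(A,im,box(.03,.056,.07),t[0],t[1],10,t[2]-.0504,s,(u,v),(0,255,0))
    draw(A,im,box(.056,.16,.014),.6186,-.2334,10,0,s,(u,v),(0,0,255)); L.append(cv2.copyMakeBorder(A,0,440-A.shape[0],0,0,0))
cv2.imwrite('pics/o4.png',np.hstack(L))
E
```

```text
t 12.7 tcp [ 0.6262 -0.2733  0.1034] xaxis [ 0.005 -0.002 -1.   ] jawyaw 10.01 q6 -0.7 open 0.0293 F [ 0.2 -0.1 -1.8]
.6251,-.2725,.055,10 shift [ 4.84  0.11 -0.11] turn [0.01 0.23 0.17]
```

View pics/o4.png

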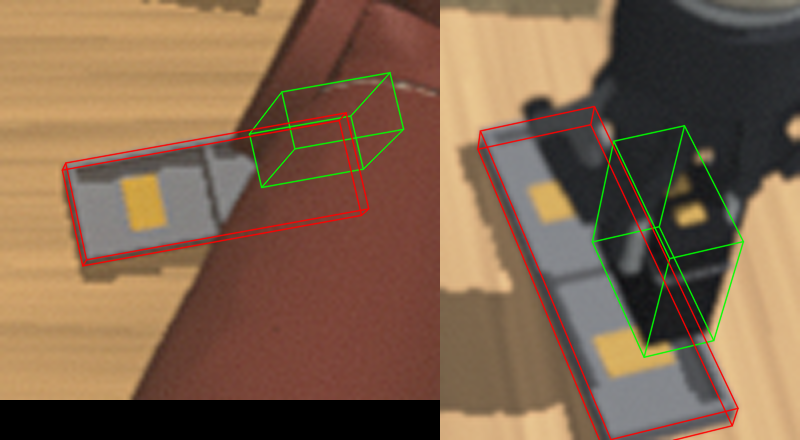

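Request:
step_arm(
  moves=[
    [[1.5,-0.1,-0.1],[0,0.2,0.2],0],
    [[3,-0.1,-0.1],[0,0.2,0.2],0],
    [[4,-0.1,-0.1],[0,0.2,0.2],0],
    [[4.5,-0.1,-0.1],[0,0.2,0.2],0],
    [[4.9,-0.1,-0.1],[0,0.2,0.2],0],
    [[4.9,-0.1,-0.1],[0,0.2,0.2],0],
    [[4.9,-0.1,-0.1],[0,0.2,0.2],0],
    [[4.9,-0.1,-0.1],[0,0.2,0.2],0],
    [[4.9,-0.1,-0.1],[0,0.2,0.2],0],
    [[4.9,-0.1,-0.1],[0,0.2,0.2],0],
  ],
)

```text
t: 13.63
tool_pos: [0.6251, -0.2742, 0.0543]
tool_rot: [-0.136, 1.568, 0.139]
contact_force: [-2.3, 1.9, 5.0]
opening: 0.0292
```

Request:
step_arm(
  moves=[
    [[0,0,0],[0,0,0],0.6],
    [[0,0,0],[0,0,0],0.7],
    [[0,0,0],[0,0,0],0.7],
    [[0,0,0],[0,0,0],0.7],
    [[-2,0,0],[0,0,0],0.7],
    [[-6,0,0],[0,0,0],0.7],
    [[-10,0,0],[0,0,0],0.7],
    [[-13,0,0],[0,0,0],1],
    [[-13,0,0],[0,0,0],1],
    [[-13,0,0],[0,0,0],1],
  ],
)

```text
t: 14.47
tool_pos: [0.6268, -0.2753, 0.1879]
tool_rot: [-0.139, 1.562, 0.136]
contact_force: [0.1, -0.2, -0.3]
opening: 0.0852
```

```bash
python3 plan.py .4335,-.329,.10,-18 .4335,-.329,.017,-18 .4335,-.329,.17,-18 .59,-.03,.17,-10
```

```text
t 14.47 tcp [ 0.6268 -0.2753  0.1879] xaxis [ 0.004 -0.001 -1.   ] jawyaw 10.02 q6 -0.7 open 0.0852 F [ 0.1 -0.2 -0.3]
.4335,-.329,.10,-18 shift [  8.72  -1.91 -20.  ] turn [28.02  0.25  0.06]
.4335,-.329,.017,-18 shift [8.3 0.  0. ] turn [0. 0. 0.]
.4335,-.329,.17,-18 shift [-15.3   0.    0. ] turn [0. 0. 0.]
.59,-.03,.17,-10 shift [ 0.   33.27  5.64] turn [-8.  0.  0.]
```

Request:
step_arm(
  moves=[
    [[0,-0.4,-4],[7,0.2,0],1],
    [[0,-0.8,-8],[14,0.2,0],1],
    [[1,-1.2,-12],[21,0.2,0],1],
    [[3,-1.6,-16],[28,0.2,0],1],
    [[6,-1.9,-19],[28,0.2,0],1],
    [[8.7,-1.9,-20],[28,0.2,0],1],
    [[8.7,-1.9,-20],[28,0.2,0],1],
    [[8.7,-1.9,-20],[28,0.2,0],1],
    [[8.7,-1.9,-20],[28,0.2,0],1],
    [[8.7,-1.9,-20],[28,0.2,0],1],
  ],
)

```text
t: 15.3
tool_pos: [0.4356, -0.3297, 0.1023]
tool_rot: [0.243, 1.553, -0.248]
contact_force: [0.6, 1.3, -0.6]
opening: 0.0853
```

```bash
python3 plan.py .4335,-.329,.019,-18; python3 - <<'E'
from ov import *
o=ctrl.get_obs();t=o['tool_pos'];L=[]
for c,(u,v),n in(('top',(360,130),(120,150)),('side',(280,300),(150,140))):
    im=cams.get_image(c); s=3
    A=cv2.resize(im['pixels'][v:v+n[1],u:u+n[0]],None,fx=s,fy=s,interpolation=cv2.INTER_CUBIC)
    draw(A,im,box(.05,.02,.02),.4335,-.329,-18,0,s,(u,v),(0,0,255)); L.append(cv2.copyMakeBorder(A,0,450-A.shape[0],0,0,0))
cv2.imwrite('pics/o5.png',np.hstack(L)[:,:800])
E
```

```text
t 15.3 tcp [ 0.4356 -0.3297  0.1023] xaxis [ 0.003 -0.003 -1.   ] jawyaw -17.92 q6 -0.47 open 0.0853 F [ 0.6  1.3 -0.6]
.4335,-.329,.019,-18 shift [ 8.33  0.02 -0.25] turn [0.08 0.25 0.13]
```

View pics/o5.png

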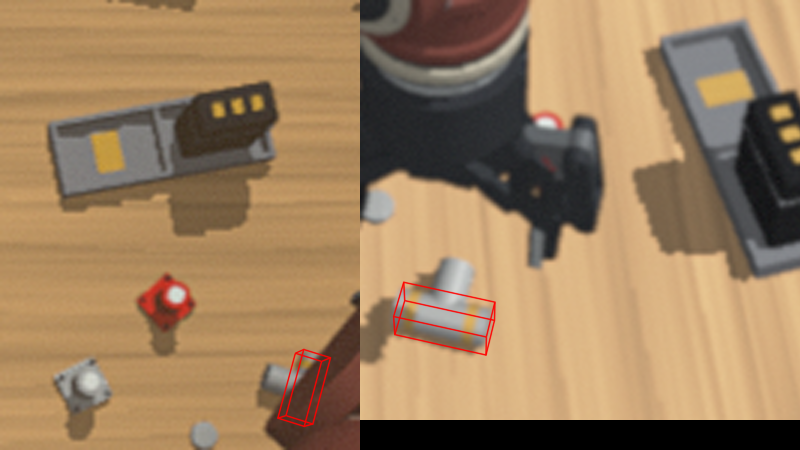

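Pack 1 stands in the tray's right-hand bay, and the T-piece model lies on its bar. I'll grasp it now.

Request:
step_arm(
  moves=[
    [[2.5,0,-0.2],[0,0.2,0.1],1],
    [[5,0,-0.2],[0,0.2,0.1],1],
    [[7,0,-0.2],[0,0.2,0.1],1],
    [[8,0,-0.2],[0,0.2,0.1],1],
    [[8.3,0,-0.2],[0,0.2,0.1],1],
    [[8.3,0,-0.2],[0,0.2,0.1],1],
    [[8.3,0,-0.2],[0,0.2,0.1],0],
    [[8.3,0,-0.2],[0,0.2,0.1],0],
    [[8.3,0,-0.2],[0,0.2,0.1],0],
    [[8.3,0,-0.2],[0,0.2,0.1],0],
  ],
  grip_force=50,
)

```text
t: 16.23
tool_pos: [0.435, -0.3304, 0.0212]
tool_rot: [0.243, 1.553, -0.247]
contact_force: [-0.1, -0.3, 4.7]
opening: 0.0484
```

Request:
step_arm(
  moves=[
    [[0,0,0],[0,0,0],0],
    [[0,0,0],[0,0,0],0],
    [[-2,0,0],[0,0,0],0],
    [[-6,0,0],[0,0,0],0],
    [[-10,0,0],[0,0,0],0],
    [[-14,0,0],[0,0,0],0],
    [[-14,0,0],[0,0,0],0],
    [[-14,0,0],[0,0,0],0],
    [[-14,0,0],[0,0,0],0],
    [[-14,0,0],[0,0,0],0],
  ],
)

```text
t: 17.07
tool_pos: [0.4334, -0.3289, 0.1588]
tool_rot: [0.245, 1.557, -0.246]
contact_force: [0.4, 0.8, -0.2]
opening: 0.0486
```

```bash
python3 plan.py .59,.04,.18,-10 .59,.04,.06,-10
```

```text
t 17.07 tcp [ 0.4334 -0.3289  0.1588] xaxis [ 0. -0. -1.] jawyaw -17.91 q6 -0.47 open 0.0486 F [ 0.4  0.8 -0.2]
.59,.04,.18,-10 shift [-2.14 39.91  3.55] turn [-7.91  0.01  0.02]
.59,.04,.06,-10 shift [12.  0.  0.] turn [0. 0. 0.]
```

Request:
step_arm(
  moves=[
    [[-2,4,0.5],[0,0,0],0],
    [[-2,8,1.1],[0,0,0],0],
    [[-2,12,1.6],[-2,0,0],0],
    [[-2,16,2.2],[-4,0,0],0],
    [[-2,20,2.7],[-6,0,0],0],
    [[-2,24,3.3],[-7.9,0,0],0],
    [[-2,28,3.8],[-7.9,0,0],0],
    [[-2,32,4.4],[-7.9,0,0],0],
    [[-2,36,4.9],[-7.9,0,0],0],
    [[-2,39.4,5.4],[-7.9,0,0],0],
  ],
)

```text
t: 17.9
tool_pos: [0.6052, 0.0321, 0.1756]
tool_rot: [0.136, 1.571, -0.137]
contact_force: [0.1, 0.1, -0.3]
opening: 0.0486
```

```bash
python3 plan.py .606,.03,.18,-10.5 .606,.03,.035,-10.5 ; python3 - <<'E'
from h import *
im=cams.get_image('side')['pixels'];cv2.imwrite('pics/c6.png',cv2.resize(im[120:320,280:480],(600,600)))
E
```

```text
t 17.9 tcp [0.6052 0.0321 0.1756] xaxis [-0.005  0.    -1.   ] jawyaw -9.95 q6 0.1 open 0.0486 F [ 0.1  0.1 -0.3]
.606,.03,.18,-10.5 shift [-0.44 -0.2   0.11] turn [ 0.55 -0.26  0.03]
.606,.03,.035,-10.5 shift [14.5  0.   0. ] turn [0. 0. 0.]
```

View pics/c6.png

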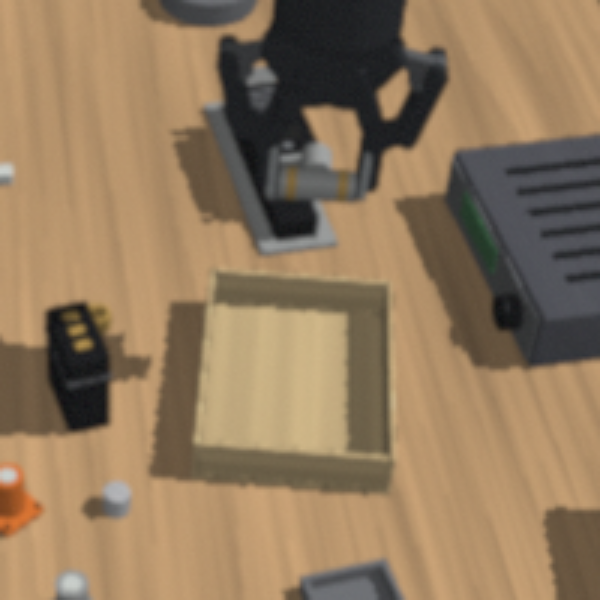

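Request:
step_arm(
  moves=[
    [[3,-0.2,0.1],[0.5,-0.2,0],0],
    [[6,-0.2,0.1],[0.5,-0.2,0],0],
    [[9,-0.2,0.1],[0.5,-0.2,0],0],
    [[12,-0.2,0.1],[0.5,-0.2,0],0],
    [[14,-0.2,0.1],[0.5,-0.2,0],0],
    [[14.7,-0.2,0.1],[0.5,-0.2,0],0],
    [[14.7,-0.2,0.1],[0.5,-0.2,0],0],
    [[14.7,-0.2,0.1],[0.5,-0.2,0],0],
    [[14.7,-0.2,0.1],[0.5,-0.2,0],0.72],
    [[14.7,-0.2,0.1],[0.5,-0.2,0],0.72],
  ],
)

```text
t: 18.78
tool_pos: [0.6071, 0.0351, 0.0285]
tool_rot: [0.144, 1.566, -0.138]
contact_force: [-0.3, 0.0, 0.6]
opening: 0.0618
```

Request:
step_arm(
  moves=[
    [[0,0,0],[0,0,0],0.72],
    [[0,0,0],[0,0,0],0.72],
    [[-3,0,0],[0,0,0],0.72],
    [[-7,0,0],[0,0,0],0.72],
    [[-11,0,0],[0,0,0],0.72],
    [[-14,0,0],[0,0,0],0.72],
    [[-14,0,0],[0,0,0],1],
    [[-14,0,0],[0,0,0],1],
    [[-14,0,0],[0,0,0],1],
    [[-14,0,0],[0,0,0],1],
  ],
)

```text
t: 19.62
tool_pos: [0.6058, 0.0347, 0.1664]
tool_rot: [0.144, 1.569, -0.138]
contact_force: [0.4, 0.9, 0.4]
opening: 0.0853
```

```bash
python3 plan.py .452,.008,.15,12 .452,.008,.05,12 .452,.008,.19,12 .6115,-.1965,.19,10
```

```text
t 19.62 tcp [0.6058 0.0347 0.1664] xaxis [-0.003  0.004 -1.   ] jawyaw -10.26 q6 0.11 open 0.0853 F [0.4 0.9 0.4]
.452,.008,.15,12 shift [  1.67  -5.37 -14.65] turn [-22.26  -0.15  -0.23]
.452,.008,.05,12 shift [10.  0.  0.] turn [0. 0. 0.]
.452,.008,.19,12 shift [-14.   0.   0.] turn [0. 0. 0.]
.6115,-.1965,.19,10 shift [  0.   -23.32  11.35] turn [2. 0. 0.]
```

Request:
step_arm(
  moves=[
    [[0,-1.3,-3.7],[-7,0,0],1],
    [[0,-2.6,-7.4],[-14,0,0],1],
    [[0,-4,-11],[-21,-0.1,-0.2],1],
    [[1,-5.4,-14.6],[-22.3,-0.1,-0.2],1],
    [[1.7,-5.4,-14.6],[-22.3,-0.1,-0.2],1],
    [[1.7,-5.4,-14.6],[-22.3,-0.1,-0.2],1],
    [[1.7,-5.4,-14.6],[-22.3,-0.1,-0.2],1],
    [[1.7,-5.4,-14.6],[-22.3,-0.1,-0.2],1],
    [[1.7,-5.4,-14.6],[-22.3,-0.1,-0.2],1],
    [[1.7,-5.4,-14.6],[-22.3,-0.1,-0.2],1],
  ],
)

```text
t: 20.45
tool_pos: [0.4539, 0.0076, 0.1505]
tool_rot: [-0.165, 1.564, 0.166]
contact_force: [-0.1, 0.5, -0.5]
opening: 0.0854
```

```bash
python3 plan.py .452,.008,.05,12; python3 - <<'E'
from ov import *
o=ctrl.get_obs();t=o['tool_pos'];L=[]
for c,(u,v),n in(('top',(240,140),(130,150)),('side',(270,190),(150,140))):
    im=cams.get_image(c); s=3
    A=cv2.resize(im['pixels'][v:v+n[1],u:u+n[0]],None,fx=s,fy=s,interpolation=cv2.INTER_CUBIC)
    draw(A,im,box(.03,.056,.07),.452,.008,12,0,s,(u,v),(0,0,255)); L.append(cv2.copyMakeBorder(A,0,450-A.shape[0],0,0,0))
cv2.imwrite('pics/o7.png',np.hstack(L)[:,:800])
E
```

```text
t 20.45 tcp [0.4539 0.0076 0.1505] xaxis [ 0.  0. -1.] jawyaw 12.06 q6 -0.36 open 0.0854 F [-0.1  0.5 -0.5]
.452,.008,.05,12 shift [10.05  0.07 -0.17] turn [ 0.06  0.01 -0.02]
```

View pics/o7.png

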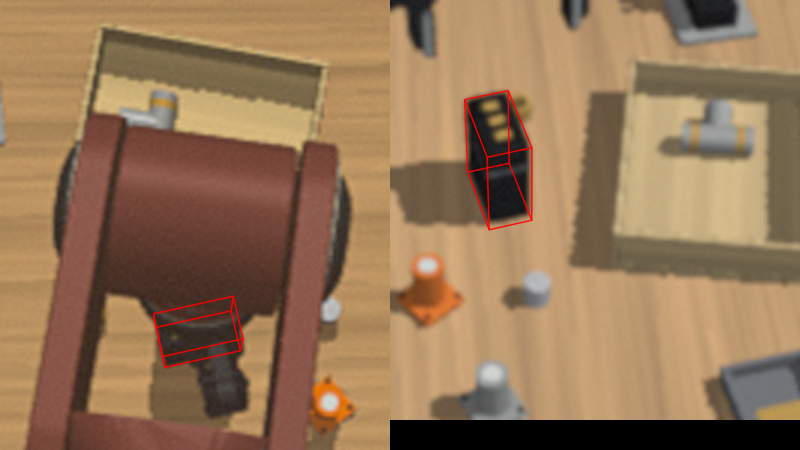

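The T-piece lies in the bin, and pack 2's model agrees with the picture to a few millimetres. I'll grasp it.

Request:
step_arm(
  moves=[
    [[3,0.2,-0.2],[0,0,0],1],
    [[6,0.2,-0.2],[0,0,0],1],
    [[8.8,0.2,-0.2],[0,0,0],1],
    [[10,0.2,-0.2],[0,0,0],1],
    [[10,0.2,-0.2],[0,0,0],1],
    [[10,0.2,-0.2],[0,0,0],0],
    [[10,0.2,-0.2],[0,0,0],0],
    [[10,0.2,-0.2],[0,0,0],0],
    [[10,0.2,-0.2],[0,0,0],0],
    [[10,0.2,-0.2],[0,0,0],0],
  ],
  grip_force=60,
)

```text
t: 21.38
tool_pos: [0.4522, 0.0091, 0.0518]
tool_rot: [-0.165, 1.562, 0.165]
contact_force: [-0.7, -0.3, -0.4]
opening: 0.0292
```

Request:
step_arm(
  moves=[
    [[0,0,0],[0,0,0],0],
    [[0,0,0],[0,0,0],0],
    [[-2,0,0],[0,0,0],0],
    [[-6,0,0],[0,0,0],0],
    [[-10,0,0],[0,0,0],0],
    [[-14,0,0],[0,0,0],0],
    [[-14,-3.7,1.8],[0,0,0],0],
    [[-14,-7.4,3.6],[0,0,0],0],
    [[-14,-11,5.4],[0,0,0],0],
    [[-14,-14,7],[0,0,0],0],
  ],
)

```text
t: 22.22
tool_pos: [0.5505, -0.1152, 0.1923]
tool_rot: [-0.165, 1.561, 0.164]
contact_force: [0.2, -0.1, -1.7]
opening: 0.0295
```

```bash
python3 plan.py .6115,-.1965,.10,10 .6115,-.1965,.054,10
```

```text
t 22.22 tcp [ 0.5505 -0.1152  0.1923] xaxis [ 0.003 -0.001 -1.   ] jawyaw 12.03 q6 -0.55 open 0.0295 F [ 0.2 -0.1 -1.7]
.6115,-.1965,.10,10 shift [ 9.25 -9.21  4.24] turn [2.03 0.18 0.07]
.6115,-.1965,.054,10 shift [4.6 0.  0. ] turn [0. 0. 0.]
```

Request:
step_arm(
  moves=[
    [[0,-3.5,1.7],[2,0.2,0],0],
    [[0,-7,3.3],[2,0.2,0],0],
    [[1,-9.2,4.2],[2,0.2,0],0],
    [[4,-9.2,4.2],[2,0.2,0],0],
    [[7,-9.2,4.2],[2,0.2,0],0],
    [[9.2,-9.2,4.2],[2,0.2,0],0],
    [[9.2,-9.2,4.2],[2,0.2,0],0],
    [[9.2,-9.2,4.2],[2,0.2,0],0],
    [[9.2,-9.2,4.2],[2,0.2,0],0],
    [[9.2,-9.2,4.2],[2,0.2,0],0],
  ],
)

```text
t: 23.05
tool_pos: [0.6126, -0.197, 0.1033]
tool_rot: [-0.14, 1.563, 0.135]
contact_force: [0.2, -0.2, -1.4]
opening: 0.0295
```

Request:
step_arm(
  moves=[
    [[1.5,0,-0.1],[0,0.2,0.2],0],
    [[3,0,-0.1],[0,0.2,0.2],0],
    [[4,0,-0.1],[0,0.2,0.2],0],
    [[4.5,0,-0.1],[0,0.2,0.2],0],
    [[4.8,0,-0.1],[0,0.2,0.2],0],
    [[4.8,0,-0.1],[0,0.2,0.2],0],
    [[4.8,0,-0.1],[0,0.2,0.2],0],
    [[4.8,0,-0.1],[0,0.2,0.2],0],
    [[4.8,0,-0.1],[0,0.2,0.2],0],
    [[4.8,0,-0.1],[0,0.2,0.2],0],
  ],
)

```text
t: 23.88
tool_pos: [0.6116, -0.1972, 0.0557]
tool_rot: [-0.137, 1.568, 0.138]
contact_force: [-4.0, 0.6, 4.8]
opening: 0.0293
```

Request:
step_arm(
  moves=[
    [[0,0,0],[0,0,0],0.6],
    [[0,0,0],[0,0,0],0.7],
    [[0,0,0],[0,0,0],0.7],
    [[0,0,0],[0,0,0],0.7],
    [[-2,0,0],[0,0,0],0.7],
    [[-6,0,0],[0,0,0],0.7],
    [[-10,0,0],[0,0,0],0.7],
    [[-11,0,0],[0,0,0],0.7],
    [[-11,0,0],[0,0,0],0.7],
    [[-11,0,0],[0,0,0],0.7],
  ],
)

```text
t: 24.72
tool_pos: [0.6122, -0.1974, 0.1665]
tool_rot: [-0.138, 1.566, 0.137]
contact_force: [-0.1, 0.8, 0.2]
opening: 0.0598
```

```bash
python3 plan.py .437,-.1702,.12,25 .437,-.1702,.03,25 .437,-.1702,.16,25 .594,-.035,.16,-10
```

```text
t 24.72 tcp [ 0.6122 -0.1974  0.1665] xaxis [ 0.    -0.001 -1.   ] jawyaw 10.05 q6 -0.6 open 0.0598 F [-0.1  0.8  0.2]
.437,-.1702,.12,25 shift [  4.64   5.74 -16.78] turn [-1.495e+01  1.000e-02  3.000e-02]
.437,-.1702,.03,25 shift [9. 0. 0.] turn [0. 0. 0.]
.437,-.1702,.16,25 shift [-13.   0.   0.] turn [0. 0. 0.]
.594,-.035,.16,-10 shift [ 0.    5.62 19.94] turn [35.  0.  0.]
```

Request:
step_arm(
  moves=[
    [[0,1.3,-3.9],[-7,0,0],0.7],
    [[0,2.6,-7.8],[-14,0,0],0.7],
    [[0,4,-11.7],[-15,0,0],0.7],
    [[2,5.7,-15.6],[-15,0,0],0.7],
    [[4.6,5.7,-16.8],[-15,0,0],0.7],
    [[4.6,5.7,-16.8],[-15,0,0],0.7],
    [[4.6,5.7,-16.8],[-15,0,0],0.7],
    [[4.6,5.7,-16.8],[-15,0,0],0.7],
    [[4.6,5.7,-16.8],[-15,0,0],0.7],
    [[4.6,5.7,-16.8],[-15,0,0],0.7],
  ],
)

```text
t: 25.55
tool_pos: [0.4389, -0.1714, 0.1222]
tool_rot: [-0.345, 1.541, 0.341]
contact_force: [-0.5, 1.3, 0.4]
opening: 0.0595
```

```bash
python3 plan.py .437,-.1702,.03,25; python3 - <<'E'
from ov import *
L=[]
for c,(u,v),n in(('top',(350,130),(130,150)),('side',(270,270),(150,140))):
    im=cams.get_image(c); s=3
    A=cv2.resize(im['pixels'][v:v+n[1],u:u+n[0]],None,fx=s,fy=s,interpolation=cv2.INTER_CUBIC)
    draw(A,im,box(.032,.032,.006),.437,-.1702,25,0,s,(u,v),(0,0,255)); L.append(cv2.copyMakeBorder(A,0,450-A.shape[0],0,0,0))
cv2.imwrite('pics/o8.png',np.hstack(L)[:,:800])
E
```

```text
t 25.55 tcp [ 0.4389 -0.1714  0.1222] xaxis [ 0.003 -0.002 -1.   ] jawyaw 25.08 q6 -0.97 open 0.0595 F [-0.5  1.3  0.4]
.437,-.1702,.03,25 shift [ 9.22  0.22 -0.14] turn [0.08 0.1  0.16]
```

View pics/o8.png

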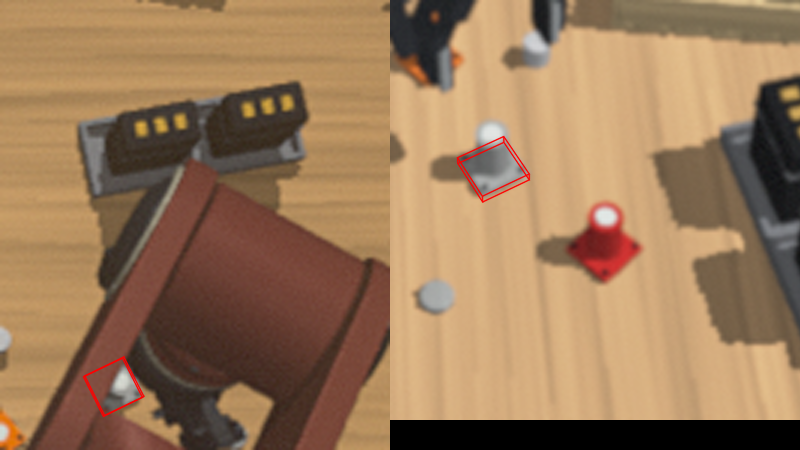

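Both packs stand in their bays and the socket model sits on the grey socket. I'll grasp the barrel.

Request:
step_arm(
  moves=[
    [[3,0.2,-0.1],[0,0.1,0.1],0.7],
    [[6,0.2,-0.1],[0,0.1,0.1],0.7],
    [[8,0.2,-0.1],[0,0.1,0.1],0.7],
    [[9.1,0.2,-0.1],[0,0.1,0.1],0.7],
    [[9.1,0.2,-0.1],[0,0.1,0.1],0.7],
    [[9.1,0.2,-0.1],[0,0.1,0.1],0],
    [[9.1,0.2,-0.1],[0,0.1,0.1],0],
    [[9.1,0.2,-0.1],[0,0.1,0.1],0],
    [[9.1,0.2,-0.1],[0,0.1,0.1],0],
    [[9.1,0.2,-0.1],[0,0.1,0.1],0],
  ],
  grip_force=50,
)

```text
t: 26.48
tool_pos: [0.4383, -0.1707, 0.0327]
tool_rot: [-0.346, 1.541, 0.341]
contact_force: [0.2, 0.0, 6.5]
opening: 0.0183
```

Request:
step_arm(
  moves=[
    [[0,0,0],[0,0,0],0],
    [[0,0,0],[0,0,0],0],
    [[-2,0,0],[0,0,0],0],
    [[-6,0,0],[0,0,0],0],
    [[-10,0,0],[0,0,0],0],
    [[-13,0,0],[0,0,0],0],
    [[-13,1,3.8],[7,0,0],0],
    [[-13,2,7.6],[14,0,0],0],
    [[-13,3,11.4],[21,0,0],0],
    [[-13,4,15],[28,0,0],0],
  ],
)

```text
t: 27.32
tool_pos: [0.5561, -0.0709, 0.1629]
tool_rot: [0.024, 1.567, -0.028]
contact_force: [0.3, -1.1, 0.3]
opening: 0.0184
```

```bash
python3 plan.py .593,-.034,.15,-10.8 .593,-.034,.04,-10.8;python3 - <<'E'
from h import *
im=cams.get_image('side')['pixels'];cv2.imwrite('pics/c9.png',cv2.resize(im[170:370,260:460],(500,500)))
E
```

```text
t 27.32 tcp [ 0.5561 -0.0709  0.1629] xaxis [ 0.003 -0.003 -1.   ] jawyaw -1.91 q6 -0.22 open 0.0184 F [ 0.3 -1.1  0.3]
.593,-.034,.15,-10.8 shift [1.29 3.82 3.56] turn [8.89 0.21 0.14]
.593,-.034,.04,-10.8 shift [11.  0.  0.] turn [0. 0. 0.]
```

View pics/c9.png

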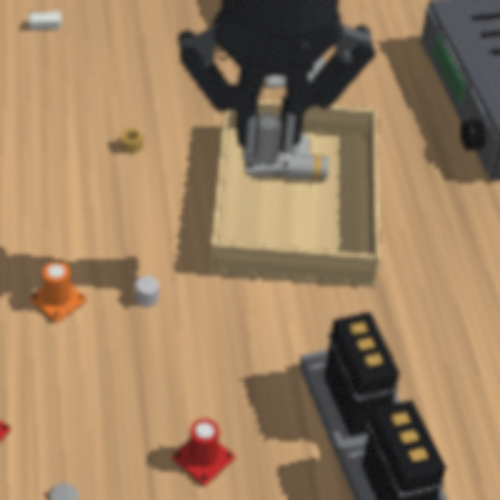

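Request:
step_arm(
  moves=[
    [[0,2,1.8],[4,0.2,0.1],0],
    [[0,3.8,3.6],[8.9,0.2,0.1],0],
    [[3,3.8,3.6],[8.9,0.2,0.1],0],
    [[6,3.8,3.6],[8.9,0.2,0.1],0],
    [[9,3.8,3.6],[8.9,0.2,0.1],0],
    [[11,3.8,3.6],[8.9,0.2,0.1],0],
    [[12.3,3.8,3.6],[8.9,0.2,0.1],0],
    [[12.3,3.8,3.6],[8.9,0.2,0.1],0],
    [[12.3,3.8,3.6],[8.9,0.2,0.1],0],
    [[12.3,3.8,3.6],[8.9,0.2,0.1],0],
  ],
)

```text
t: 28.2
tool_pos: [0.5991, -0.03, 0.0409]
tool_rot: [0.153, 1.56, -0.148]
contact_force: [-0.3, -0.1, -0.7]
opening: 0.0182
```

Request:
step_arm(
  moves=[
    [[0,0,0],[0,0,0],0.5],
    [[0,0,0],[0,0,0],0.5],
    [[0,0,0],[0,0,0],0.5],
    [[0,0,0],[0,0,0],0.5],
    [[-3,0,0],[0,0,0],0.5],
    [[-7,0,0],[0,0,0],0.5],
    [[-11,0,0],[0,0,0],0.5],
    [[-15,0,0],[0,0,0],0.5],
    [[-18,0,-4],[0,0,0],0.5],
    [[-20,0,-8],[0,0,0],0.5],
  ],
)

```text
t: 29.03
tool_pos: [0.5307, -0.0177, 0.2395]
tool_rot: [0.153, 1.555, -0.148]
contact_force: [-0.5, 0.5, 0.9]
opening: 0.0428
```

Request:
step_arm(
  moves=[
    [[0,0,-4],[0,0,0],0.5],
    [[0,0,-8],[0,0,0],0.5],
    [[0,0,-12],[0,0,0],0.5],
    [[0,-4,-12],[0,0,0],0.5],
    [[0,-8,-12],[0,0,0],0.5],
    [[0,-12,-12],[0,0,0],0.5],
    [[0,-16,-12],[0,0,0],0.5],
    [[0,-20,-12],[0,0,0],0.5],
    [[0,-20,-12],[0,0,0],0.5],
    [[0,-20,-12],[0,0,0],0.5],
  ],
)

```text
t: 29.87
tool_pos: [0.374, -0.1927, 0.2376]
tool_rot: [0.157, 1.554, -0.152]
contact_force: [0.4, 0.3, -0.2]
opening: 0.0427
```

```bash
python3 - <<'E'
from ov import *
L=[]
for c,(u,v),n in(('top',(140,130),(330,100)),('side',(320,120),(150,150))):
    im=cams.get_image(c)
    for k,z in(('mic',.024),('pack1',.004)):
        for r in finder.regions_of(c,M[k][0]):
            f,w=fit(M[k][1]+[0,0,z],[(im,largest(r['region']))],(.62,.24) if k=='mic' else (.62,-.27 if r['at'][0]>(415 if c=='top' else 1e3) or r['at'][1]>330 else -.2),range(0,40,10)); print(c,k,np.round(r['at']),w[:2].round(4),np.degrees(w[2]).round(1),round(1-f,2))
    A=im['pixels'][v:v+n[1],u:u+n[0]]
    if c=='side': draw_=A=cv2.resize(A,(450,450),interpolation=cv2.INTER_CUBIC)
    else: A=cv2.resize(A,(792,240),interpolation=cv2.INTER_CUBIC)
    L.append(cv2.copyMakeBorder(A,0,0,0,800-A.shape[1],0)[:350] if c=='side' else cv2.copyMakeBorder(A,0,0,0,8,0))
cv2.imwrite('pics/f.png',np.vstack(L))
E
```

```text
top mic [196. 176.] [0.6193 0.245 ] 4.9 0.92
top pack1 [436. 168.] [ 0.6235 -0.2713] 13.8 0.9
side mic [369. 162.] [0.6221 0.2548] 3.9 0.85
side pack1 [421. 355.] [ 0.6249 -0.2727] 6.8 0.92
```

View pics/f.png

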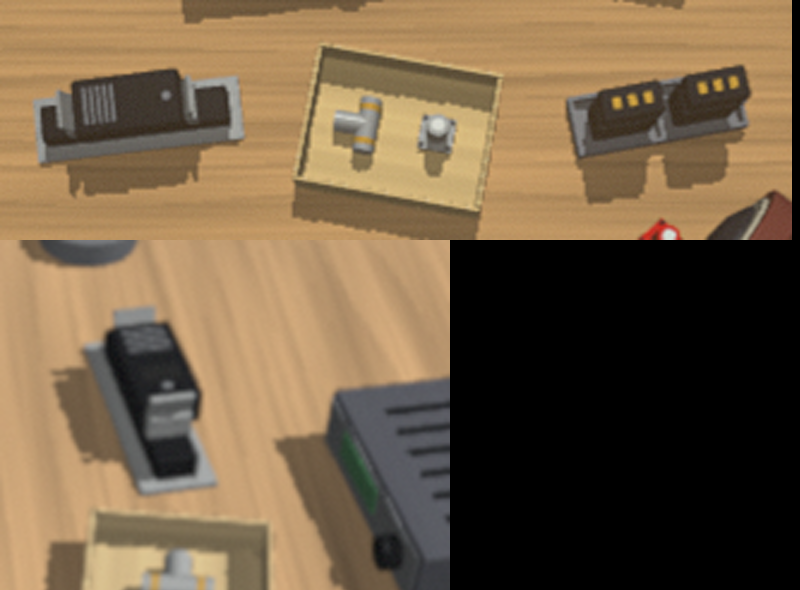

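```bash
python3 -c "
from h import *
print(np.abs(ctrl.get_obs()['dq']).max()); print(ctrl.finish_job())"
```

```text
0.0029403212671132678
the job is handed in; nothing more can be done
None
```

I finished the job and handed it in at about 30 s on the robot's clock, out of 120 s. The hand-in gave no verdict.

- **Microphone:** I pressed it into the clip until it stopped moving, with about 17 N upward on the tool at 50.7 mm, against 50.6 mm expected. The last picture shows it between the jaws, grille up.
- **Battery packs:** The last top picture shows one standing in each bay. Both were released within about 3 mm of the bay centres, at the height expected for the bay floor.
- **Connectors:** The T-piece and the grey socket lie apart on the bin floor. I did not touch the orange and red look-alikes.
- **Robot:** The arm is raised clear of everything and at rest.

**Checks that disagreed:**
- **Microphone position:** The two cameras placed it about 10 mm apart along its length (0.245 m from the top, 0.255 m from the side). Its length angle also came out at 4–5° against about 7° for the clip. The gripper pose at release (0.248 m, 7°) and the top picture support it being correctly seated.
- **Right-hand pack:** Its fitted yaw was 13.8° from the top and 6.8° from the side, around the tray's 10°. That is fitting noise and yaw is not judged.
- **Left-hand pack:** The finder missed it in the last check, so I confirmed it only from the picture and its release pose.

I viewed 14 pictures, which uses the whole picture budget.

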